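# Load the curing dish and hold the turntable at its third click

### The arm

A 6-joint arm with a two-finger parallel gripper is mounted at the origin on the work surface. World frame = base frame: x ahead of the robot, y to its left, z up, the work surface at z = 0. Lengths are in m, angles in rad, forces in N, time in s.
With the tool pointing down it reaches from about 0.375 to 0.9 m from the base axis. Payload 3.1 kg.
Tool frame: the origin (TCP) lies on the front face of the gripper's body, between the roots of the fingers; the fingertips stand 70 mm ahead of it and the grasp point (between the pads) lies 51 mm ahead of it; z points along the fingers, y is the line along which they close (so a half turn about z gives the same grasp; the last joint's range is limited). The gripper opens to 87 mm and grips with 3 to 60 N. Pads are 19 mm wide; open, the fingers measure 117 mm over their backs; the gripper's body (75 mm by 190 mm) begins 51 mm behind the grasp point.
Start: joints at [-1.524, 0.527, 1.433, -0, 1.181, -0.178], TCP at [0.14, -0.609, 0.292] pointing down, gripper open.
Joint ranges: [-3.08, 3.08], [-0.75, 2.2], [0.22, 2.44], [-1.43, 4.57], [0, 2.65], [-2.85, 2.85]. Speed limits (rad/s): [2.79, 2.79, 3.14, 3.14, 3.14, 3.14].

### API

Orientations are given as a unit quaternion [x, y, z, w].
In Python, from rig import robot, cams, ticket gives the robot as it stands. The module is installed in compiled form; this text tells all that it offers.
- The arm moves only by the shell command python3 -m crank 'ROWS' [FORCE]. ROWS is JSON, a list of rows, each a list of 7 numbers: the shift along the tool's x, y, z in cm, then the turn, a rotation vector about the tool's x, y, z in rad, then the closure, from 0 (fully open) to 1 (shut). A call has 1 to 5 rows; each row shifts and turns the commanded pose from where the row before left it, along the tool's axes as they then stand; what a row does not reach is not made up. A row lasts 1/8 s, in which the tool goes at most 62.5 mm and 10.7 degrees, less where a joint would pass 70% of its speed; a pose out of reach is approached as far as the arm can. A call is refused whole if a number of a shift passes 6.25 or a number of a turn 0.188, either way. A call with a gripper value outside its range is refused whole. The fingers move at their own pace and stop on an object; FORCE is the grip in N (left out, the last holds). Time passes only in rows, so rows that do not move let the fingers close. It gives the time, the measured TCP pose, the force, the opening and the grip force at its end, in the units of the state.
- robot.get_obs(): the state, without advancing time (a new reading comes with each control period).
- cams.camera(name): name is "scene" or "top" or "wrist"; returns the picture (480x640x3 uint8, red, green, blue); there is no depth.
- cams.camera_info(name): a dict with "intrinsics" (3x3 intrinsics, pixels), "dist" ([k1, k2, p1, p2, k3] as OpenCV has them; the pictures are not rectified), "pose" (4x4, takes a point from camera to world coordinates). Camera axes: x right, y down, z forward; pixel columns grow to the right and rows downward; lengths in m; the calibration is good to about 2 mm. A picture is of the moment at which its call begins: read the wrist's pose just before it. camera_info takes no time and is no camera call; for the wrist camera it gives the pose at the moment of the call.
- ticket.hand_in(): hands the job in; it is judged then, once.
The state is a dict: "time": time; "q": joint angles; "joint_velocities": joint speeds; "joint_torque": joint torques, N m; "position": TCP position; "tool_rot": TCP orientation; "ft_force": force on the tool from outside, world axes, zero at the start; "moment": the same for the moment, N m; "grip_width": finger opening in m; "grip_force": force on a finger pad.
Only numpy, scipy, OpenCV 4.12 (cv2) and the standard library are available. Lean on these libraries where they do the work, as an engineer would, in place of code of your own. Each camera call takes 0.05 s, during which the arm holds its last target. There are 200 camera calls.

### The job

With the scoop, gather glass nuggets from the trough and tip at least two of them into the white dish on the turntable while it is still at home, then put the scoop back in the trough; do not touch the nuggets with the fingers and leave the other things on the bench alone. Then take the turntable's knob and turn it clockwise, counting the clicks, to the third stop and not on to the fourth, so that the dish faces the curing lamp. The turntable springs back when let go, so finish while still gripping the knob and holding it at the third stop.

Things in the scene. Friction and masses are not known exactly. Their poses are not given: they have to be found in the camera images.
- trough: fixed open aluminium trough, outside 218 x 78 x 30 mm (x, y, z), walls and floor 4 mm thick, 70 mm wide inside; origin at the centre of its underside. All walls upright. The nuggets lie in the -x half (nearer the robot), the scoop stands in the +x end with its mouth to -x
- nugget0_mid (a point): centre of one of four alike loose green glass nuggets, roundish chunks 21 mm across and 17 mm tall, smooth (friction about 0.3 on trough and scoop), 10 to 20 g
- nugget1_mid (a point): centre of one of four alike loose green glass nuggets, roundish chunks 21 mm across and 17 mm tall, smooth (friction about 0.3 on trough and scoop), 10 to 20 g
- nugget2_mid (a point): centre of one of four alike loose green glass nuggets, roundish chunks 21 mm across and 17 mm tall, smooth (friction about 0.3 on trough and scoop), 10 to 20 g
- nugget3_mid (a point): centre of one of four alike loose green glass nuggets, roundish chunks 21 mm across and 17 mm tall, smooth (friction about 0.3 on trough and scoop), 10 to 20 g
- scoop: loose steel scoop, about 110 g, standing flat: origin at the centre of the underside of its flat pan, 72 x 62 mm, floor 2 mm thick; side walls (y = -31 and +31 mm, from x = -12 to +36 mm) 22 mm high, 2 mm thick, back wall (x = +36 mm) 30 mm high, the -x side is the open mouth. z up through the pan. 105 mm high in all, with an upright handle over its back
- scoop_handle (a point): grasp centre of the scoop's upright wooden handle, at x = +20 mm, z = 75 mm in the scoop's frame: the handle is 32 mm (scoop x) by 14 mm (scoop y, to be pinched across) and stands from z = 50 to 105 mm. Same axes as the scoop
- scoop_lip (a point): middle of the scoop's front edge, underside, at x = -36 mm, z = 0 in the scoop's frame. Same axes as the scoop
- dish_in (a point): centre of the inner floor of the white dish that is fixed on the turntable's disc; the dish is 88 mm across at the foot, 98 mm at the rim, wall 3 mm, and its rim is 38 mm above this point (83 mm above the bench). z up. It lies 100 mm from the disc's axis and goes round with the disc
- knob_grip (a point): grasp centre of the T-shaped knob's bar, on the turning axis, 92 mm above the bench; z up, y along the bar towards the dish. The bar is 50 mm long (y), 14 mm thick (x, to be pinched across), 34 mm high, on a 24 mm stem, solid with the disc: 304 mm across, its top 41 mm above the bench. Just outside the disc stand a 105 mm tall curing lamp and a 45 mm tall pointer
- turntable (a joint): angle of disc, dish and knob together, rad, growing clockwise from above. 0 = home, where it starts. Clicks every 0.419: third stop 1.257 (dish faces the lamp), fourth 1.676, end 2.2. A spring stronger than the clicks runs it home when let go; turning needs 0.02 to 0.13 N m. Studs on the disc mark the stops: the large one is at the pointer at home, the third small one at the third stop
- dowel: bystander: wooden dowel, 12 mm thick, 140 mm long, lying along its x axis; origin at the middle of its underside
- acrylic: bystander: clear acrylic strip 120 x 18 x 6 mm (x, y, z); origin at the middle of its underside
- breadboard: bystander: white electronics breadboard 82 x 54 x 9 mm (x, y, z); origin at the middle of its underside
- glue: bystander: glue bottle, 40 mm across, 110 mm tall; origin at the middle of its underside
- driver: bystander: screwdriver 170 mm long, lying along its x axis, about 26 mm high; origin under its middle
- jar: bystander: empty glass jar, 68 mm across, 90 mm tall; origin at the middle of its underside

How it is judged:
On the way, in this order (a step that is already met when the one before it is completed fails the run):
1. at least two nuggets lie in the dish, the turntable still at home ((((horizontal distance between nugget0_mid and dish_in below 0.046 m and z of nugget0_mid in the frame of dish_in between 0 and 0.04 m) and (horizontal distance between nugget1_mid and dish_in below 0.046 m and z of nugget1_mid in the frame of dish_in between 0 and 0.04 m)) or ((horizontal distance between nugget0_mid and dish_in below 0.046 m and z of nugget0_mid in the frame of dish_in between 0 and 0.04 m) and (horizontal distance between nugget2_mid and dish_in below 0.046 m and z of nugget2_mid in the frame of dish_in between 0 and 0.04 m)) or ((horizontal distance between nugget0_mid and dish_in below 0.046 m and z of nugget0_mid in the frame of dish_in between 0 and 0.04 m) and (horizontal distance between nugget3_mid and dish_in below 0.046 m and z of nugget3_mid in the frame of dish_in between 0 and 0.04 m)) or ((horizontal distance between nugget1_mid and dish_in below 0.046 m and z of nugget1_mid in the frame of dish_in between 0 and 0.04 m) and (horizontal distance between nugget2_mid and dish_in below 0.046 m and z of nugget2_mid in the frame of dish_in between 0 and 0.04 m)) or ((horizontal distance between nugget1_mid and dish_in below 0.046 m and z of nugget1_mid in the frame of dish_in between 0 and 0.04 m) and (horizontal distance between nugget3_mid and dish_in below 0.046 m and z of nugget3_mid in the frame of dish_in between 0 and 0.04 m)) or ((horizontal distance between nugget2_mid and dish_in below 0.046 m and z of nugget2_mid in the frame of dish_in between 0 and 0.04 m) and (horizontal distance between nugget3_mid and dish_in below 0.046 m and z of nugget3_mid in the frame of dish_in between 0 and 0.04 m))) and value of joint turntable below 0.2 rad), for 0.2 s.
2. the scoop is back in the trough and let go, the turntable still at home (x of scoop_handle in the frame of trough between -0.125 and 0.125 m and y of scoop_handle in the frame of trough between -0.06 and 0.06 m and height (world z) of scoop_handle below 0.13 m and contact force between the fingers and scoop below 0.1 N and value of joint turntable below 0.2 rad), for 0.2 s.
3. the knob, in the fingers, is held at the third stop (value of joint turntable between 1.127 and 1.387 rad and contact force between the fingers and turntable above 1 N and distance between the grasp point and knob_grip below 0.035 m), for 0.5 s.
At the end, for the whole second after the job is handed in: Fingers grip the knob's bar (over 1 N, grasp point within 35 mm of its centre), turntable still, within 0.13 rad of the third stop (1.257 rad); two or more nuggets in the dish; scoop let go in the trough (handle within 60 mm sideways, 125 mm lengthwise of its middle, below 130 mm) (all of step 3 and (((horizontal distance between nugget0_mid and dish_in below 0.046 m and z of nugget0_mid in the frame of dish_in between 0 and 0.04 m) and (horizontal distance between nugget1_mid and dish_in below 0.046 m and z of nugget1_mid in the frame of dish_in between 0 and 0.04 m)) or ((horizontal distance between nugget0_mid and dish_in below 0.046 m and z of nugget0_mid in the frame of dish_in between 0 and 0.04 m) and (horizontal distance between nugget2_mid and dish_in below 0.046 m and z of nugget2_mid in the frame of dish_in between 0 and 0.04 m)) or ((horizontal distance between nugget0_mid and dish_in below 0.046 m and z of nugget0_mid in the frame of dish_in between 0 and 0.04 m) and (horizontal distance between nugget3_mid and dish_in below 0.046 m and z of nugget3_mid in the frame of dish_in between 0 and 0.04 m)) or ((horizontal distance between nugget1_mid and dish_in below 0.046 m and z of nugget1_mid in the frame of dish_in between 0 and 0.04 m) and (horizontal distance between nugget2_mid and dish_in below 0.046 m and z of nugget2_mid in the frame of dish_in between 0 and 0.04 m)) or ((horizontal distance between nugget1_mid and dish_in below 0.046 m and z of nugget1_mid in the frame of dish_in between 0 and 0.04 m) and (horizontal distance between nugget3_mid and dish_in below 0.046 m and z of nugget3_mid in the frame of dish_in between 0 and 0.04 m)) or ((horizontal distance between nugget2_mid and dish_in below 0.046 m and z of nugget2_mid in the frame of dish_in between 0 and 0.04 m) and (horizontal distance between nugget3_mid and dish_in below 0.046 m and z of nugget3_mid in the frame of dish_in between 0 and 0.04 m))) and x of scoop_handle in the frame of trough between -0.125 and 0.125 m and y of scoop_handle in the frame of trough between -0.06 and 0.06 m and height (world z) of scoop_handle below 0.13 m and contact force between the fingers and scoop below 0.1 N and velocity of joint turntable between -0.1 and 0.1 rad/s); the arm keeps its last pose, push and grip.
It fails at once if the turntable is turned on towards the fourth stop (more than 0.21 rad past the third) (value of joint turntable above 1.467 rad).
It fails at once if the fingers touch a nugget (contact force between the fingers and nugget0 above 0.5 N or contact force between the fingers and nugget1 above 0.5 N or contact force between the fingers and nugget2 above 0.5 N or contact force between the fingers and nugget3 above 0.5 N).
It fails at once if a bystander is shifted by more than 30 mm (distance of any of dowel, acrylic, breadboard, glue, driver, jar from where it was at the start of the episode above 0.03 m).
It also fails if it takes over 64 s, if anything falls off the work surface, if the arm or the gripper's body presses on something with over 40 N, if the wrist force passes 120 N, or if a joint passes its speed limit or range.

## Working session

There is one attempt and no reset: what is moved stays moved. The work goes in short steps, Python scripts to look and compute and a shell command to move; the robot and the scene stay as the last step left them, time stands still between calls to the robot, and variables do not carry over. Pictures are saved under pics/ and viewed, at most 10 in all, crops included, and the job is handed in when it is done.

```bash
mkdir -p pics
cat > h.py <<'E'
import numpy as np, cv2
from rig import robot, cams, ticket
from scipy.spatial.transform import Rotation as R
def px2w(info,uv,z):
    K=np.array(info["intrinsics"]);d=np.array(info["dist"]);T=np.array(info["pose"])
    p=cv2.undistortPoints(np.array(uv,float).reshape(-1,1,2),K,d).reshape(-1,2)
    out=[]
    for (a,b),zz in zip(p,np.broadcast_to(z,len(p))):
        r=T[:3,:3]@[a,b,1]; s=(zz-T[2,3])/r[2]; out.append(T[:3,3]+s*r)
    return np.array(out)
def w2px(info,P):
    K=np.array(info["intrinsics"]);d=np.array(info["dist"]);T=np.linalg.inv(np.array(info["pose"]))
    return cv2.projectPoints(np.array(P,float).reshape(-1,3),cv2.Rodrigues(T[:3,:3])[0],T[:3,3],K,d)[0].reshape(-1,2)
def save(name,f,crop=None,sc=1):
    info=cams.camera_info(name);im=cams.camera(name)[:,:,::-1]
    if crop: x0,y0,x1,y1=crop; im=im[y0:y1,x0:x1]
    cv2.imwrite("pics/"+f,cv2.resize(im,None,fx=sc,fy=sc,interpolation=cv2.INTER_CUBIC)); return info
E
python3 - <<'E'
from h import *
i=save("top","top0.png",None,1.25); print(np.round(i["pose"],3),np.round(i["intrinsics"],1),i["dist"])
i=save("scene","scene0.png",None,1.25);print(np.round(i["pose"],3))
o=robot.get_obs();print(o)
E
```

```text
[[-0.068 -0.968  0.241  0.32 ]
 [-0.998  0.067 -0.012 -0.04 ]
 [-0.004 -0.241 -0.971  1.204]
 [ 0.     0.     0.     1.   ]] [[453.8   0.  317.3]
 [  0.  453.8 230.6]
 [  0.    0.    1. ]] [0.01360364 0.         0.         0.         0.        ]
[[-0.474  0.61  -0.635  1.384]
 [ 0.881  0.331 -0.339  0.374]
 [ 0.004 -0.72  -0.694  0.973]
 [ 0.     0.     0.     1.   ]]
{'time': 0.1, 'q': array([-1.52350211e+00,  5.28376746e-01,  1.43377077e+00,  1.68596735e-05,
        1.18140155e+00, -1.78471731e-01]), 'joint_velocities': array([-0.00178737, -0.00066645, -0.00101027, -0.00015603, -0.00024837,
       -0.00098741]), 'joint_torque': array([-2.49628711e-04, -4.40984774e+01, -1.77150679e+01,  6.34505949e-02,
        5.33890666e-02, -4.53953658e-05]), 'position': array([ 0.13993252, -0.6085967 ,  0.29136826]), 'tool_rot': array([ 9.93635366e-01,  1.12640149e-01,  7.18921175e-05, -9.75590519e-04]), 'ft_force': array([ 0.91044388,  0.26023208, -0.16849928]), 'moment': array([0.04469506, 0.03224855, 0.04861249]), 'grip_force': 0.0, 'grip_width': 0.08693410424149546}
```

View pics/top0.png

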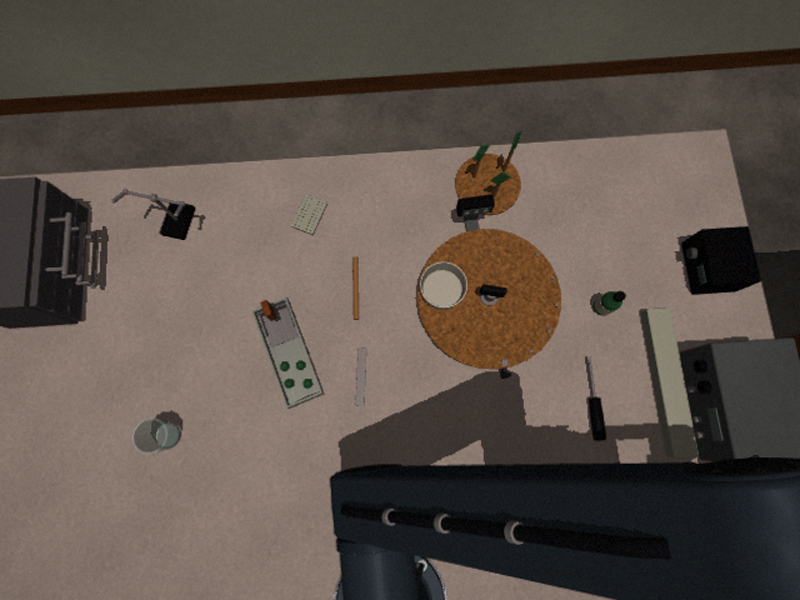

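View pics/scene0.png

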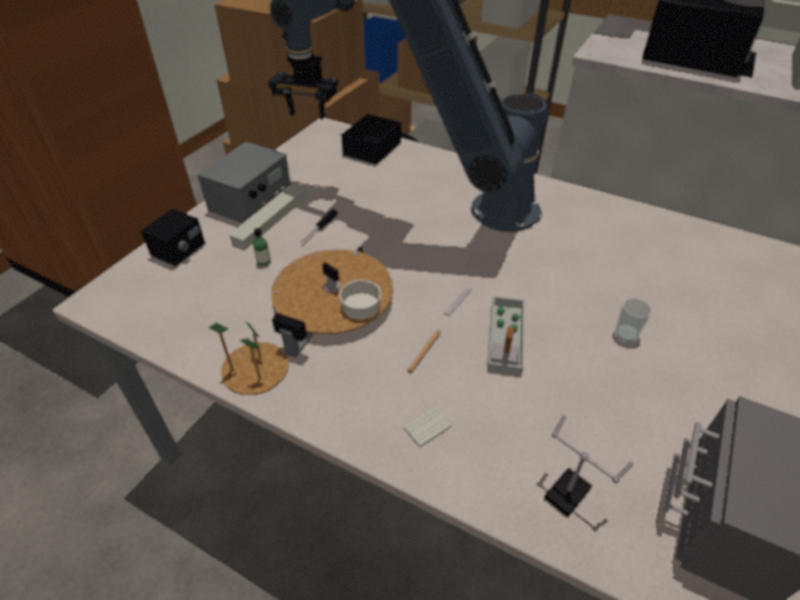

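The top view shows the trough at about (288,352), scoop handle (268,310), nuggets around (297,375), dish (443,286), knob (491,292), lamp (475,207) and pointer (505,370). I'll enlarge the trough and turntable.

Run:
```python
from h import *
im=cams.camera("top")[:,:,::-1]
a=cv2.resize(im[230:335,190:270],None,fx=5.5,fy=5.5,interpolation=cv2.INTER_CUBIC)
b=cv2.resize(im[205:265,325:425],None,fx=3.5,fy=3.5,interpolation=cv2.INTER_CUBIC)
c=np.zeros((600,800,3),np.uint8);c[:a.shape[0],:a.shape[1]]=a;c[:b.shape[0],445:445+b.shape[1]]=b
cv2.imwrite("pics/crop.png",c); print(a.shape,b.shape)
```

```text
(578, 440, 3) (210, 350, 3)
```

View pics/crop.png

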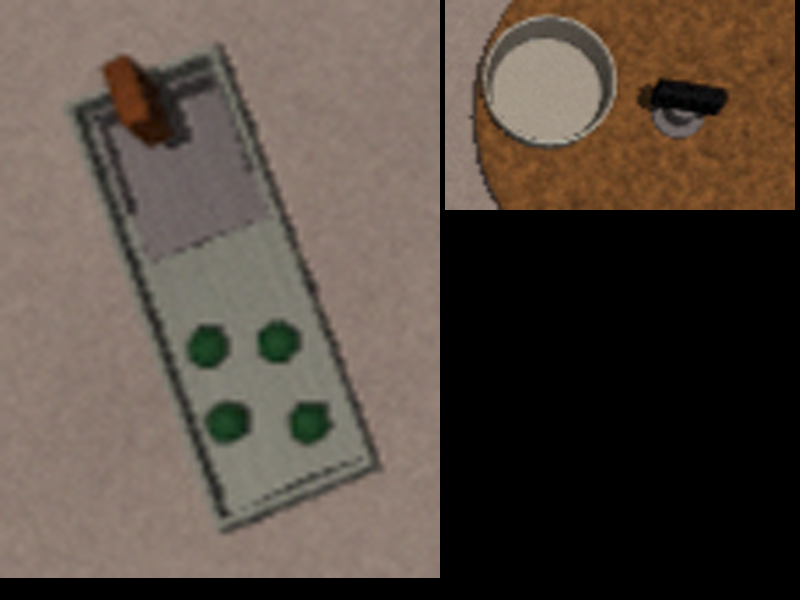

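The enlarged crop shows the trough corners (72,105), (218,45), (378,465), (222,530), the scoop lip (152,262)–(268,215), four nuggets, the dish rim centred near (550,80) and the knob bar from (655,95) to (727,98).

```bash
cat > m.py <<'E'
from h import *
i=cams.camera_info("top")
A=lambda l:[(190+x/5.5-.4,230+y/5.5-.4) for x,y in l]
B=lambda l:[(325+(x-445)/3.5-.35,205+y/3.5-.35) for x,y in l]
c=px2w(i,A([(72,105),(218,45),(378,465),(222,530)]),.03)
print("rim",c.round(4)); ctr=c.mean(0); ax=(c[0]+c[1]-c[2]-c[3]);L=np.linalg.norm(ax)/2;ax/=np.linalg.norm(ax)
yw=np.degrees(np.arctan2(ax[1],ax[0]));print("trough",ctr,yw,L,np.linalg.norm(c[0]-c[1]))
lip=px2w(i,A([(152,262),(268,215)]),.006);print("lip",lip.round(4),lip.mean(0))
Rz=R.from_euler('z',yw,degrees=True).as_matrix()
loc=lambda p:(Rz.T@(np.array(p)-ctr).T).T
print("lip local",np.array([loc(p) for p in lip]).round(4))
n=px2w(i,A([(208,347),(279,342),(228,422),(309,422)]),.0125);print("nug",n.round(4),np.array([loc(p) for p in n]).round(4))
r=px2w(i,B([(550,80)]),.083);print("dish",r)
d=px2w(i,B([(484,80),(616,80),(550,15),(550,146)]),.083);print(d,np.linalg.norm(d[0]-d[1]))
k=px2w(i,B([(655,82),(727,92)]),.109);print("knobtop edge",k,k.mean(0))
# handle check: project handle top
h0=ctr+Rz@np.array([.105-.036+.0-.0,0,0]);
for dx in (.058,.062,.066,.07):
  P=[ctr*[1,1,0]+Rz@np.array([dx+.02+sx*.016,sy*.007,.109]) for sx,sy in((1,1),(1,-1),(-1,-1),(-1,1))]
  print(dx,((w2px(i,P)+.4-[190,230])*5.5).round(0).tolist())
E
python3 m.py
```

```text
rim [[0.5832 0.2499 0.03  ]
 [0.6079 0.1794 0.03  ]
 [0.4028 0.1096 0.03  ]
 [0.3783 0.1823 0.03  ]]
trough [0.49304542 0.18031357 0.03      ] 18.524281490015323 0.21620315200017387 0.07475461089654792
lip [[0.5085 0.2179 0.006 ]
 [0.5275 0.1615 0.006 ]] [0.51796363 0.18970399 0.006     ]
lip local [[ 0.0266  0.0308 -0.024 ]
 [ 0.0267 -0.0288 -0.024 ]]
nug [[0.4649 0.1905 0.0125]
 [0.4649 0.1568 0.0125]
 [0.4289 0.1818 0.0125]
 [0.4263 0.1436 0.0125]] [[-0.0234  0.0186 -0.0175]
 [-0.0341 -0.0134 -0.0175]
 [-0.0603  0.0218 -0.0175]
 [-0.075  -0.0136 -0.0175]]
dish [[ 0.59974738 -0.15022032  0.083     ]]
[[ 0.60307161 -0.10227382  0.083     ]
 [ 0.59642486 -0.19813667  0.083     ]
 [ 0.64892821 -0.15455642  0.083     ]
 [ 0.55082191 -0.14590233  0.083     ]] 0.09609299717751661
knobtop edge [[ 0.58664541 -0.22196387  0.109     ]
 [ 0.57583066 -0.27210145  0.109     ]] [ 0.58123803 -0.24703266  0.109     ]
0.058 [[102.0, 71.0], [132.0, 60.0], [155.0, 124.0], [126.0, 136.0]]
0.062 [[99.0, 63.0], [129.0, 52.0], [152.0, 116.0], [123.0, 128.0]]
0.066 [[96.0, 55.0], [126.0, 44.0], [149.0, 108.0], [120.0, 120.0]]
0.07 [[93.0, 47.0], [123.0, 36.0], [146.0, 100.0], [117.0, 112.0]]
```

```bash
cat >> h.py <<'E'
def to(pos,yaw,pitch=0):
    """shift (cm, present tool axes) and turn to a TCP pose; yaw deg of tool x, pitch deg mouth-up (scoop) about scoop y"""
    o=robot.get_obs();Rc=R.from_quat(o["tool_rot"])
    Rt=R.from_euler('z',yaw,degrees=True)*R.from_euler('y',pitch,degrees=True)*R.from_euler('x',180,degrees=True)
    e=(Rc.inv()*R.from_euler('x',180,degrees=True).inv()) if 0 else None
    d=Rc.inv().apply(np.array(pos)-o["position"])*100
    print("t",round(o["time"],2),"pos",o["position"].round(4),"shift cm",d.round(2),"turn",(Rc.inv()*Rt).as_rotvec().round(3),"grip",round(o["grip_width"],4),round(o["grip_force"],1),"F",o["ft_force"].round(1))
E
python3 -m crank '[[6,0,0,0,0,-0.098,0],[6,0,0,0,0,0,0],[6,0,0,0,0,0,0],[6,0,0,0,0,0,0],[6,0,0,0,0,0,0]]'
python3 -m crank '[[3,-5.3,0,0,0,0,0],[3,-5.3,0,0,0,0,0],[3,-5.3,0,0,0,0,0],[3,-5.3,0,0,0,0,0],[3,-5.3,0,0,0,0,0]]'
python3 -m crank '[[3,-5.3,0,0,0,0,0],[3,-5.3,0,0,0,0,0],[3,-5.3,0,0,0,0,0],[3,-5.3,0,0,0,0,0],[3,-5.3,0,0,0,0,0]]'
python3 -c "
from h import *
to([.5717,.2067,.21],18.5)"
```

```text
time: 0.78
position: [0.4276, -0.5184, 0.2919]
tool_rot: [0.987, 0.161, -0.0, -0.0]
ft_force: [0.6, -0.9, 0.3]
grip_width: 0.0872
grip_force: 0.0
time: 1.4
position: [0.4839, -0.2184, 0.2921]
tool_rot: [0.987, 0.161, 0.0, -0.0]
ft_force: [0.5, 0.3, 0.7]
grip_width: 0.0872
grip_force: 0.0
time: 2.02
position: [0.5418, 0.0806, 0.2922]
tool_rot: [0.987, 0.161, 0.0, 0.0]
ft_force: [0.9, -0.8, -0.5]
grip_width: 0.0875
grip_force: 0.0
t 2.02 pos [0.5418 0.0806 0.2922] shift cm [  6.85 -11.01   8.22] turn [0.    0.    0.001] grip 0.0875 0.0 F [ 0.9 -0.8 -0.5]
```

```bash
python3 -m crank '[[3,-5,1,0,0,0,0],[2.5,-4,1,0,0,0,0],[1.35,-2,1,0,0,0,0],[0,0,1,0,0,0,0],[0,0,0,0,0,0,0]]' >/dev/null
python3 -c "
from h import *
to([.5717,.2067,.21],18.5)
i=save('wrist','w1.png')
c=np.array([.5717,.2067]);Rz=R.from_euler('z',18.52,degrees=True).as_matrix()
P=[[.5717,.2067,0]+Rz@np.array([x*.016,y*.007,.109]) for x,y in ((1,1),(1,-1),(-1,-1),(-1,1))]
print(w2px(i,P).round(0).tolist())
print(w2px(i,[[.493,.1803,0]+Rz@np.array([x*.109,y*.039,.03]) for x,y in ((1,1),(1,-1),(-1,-1),(-1,1))]).round())
"
```

```text
t 2.65 pos [0.5708 0.2033 0.2509] shift cm [ 0.21 -0.3   4.09] turn [ 0.     0.004 -0.   ] grip 0.0873 0.0 F [-0.3 -0.4 -0.7]
[[305.0, 227.0], [327.0, 227.0], [327.0, 273.0], [306.0, 273.0]]
[[271. 192.]
 [363. 192.]
 [356. 405.]
 [280. 405.]]
```

View pics/w1.png

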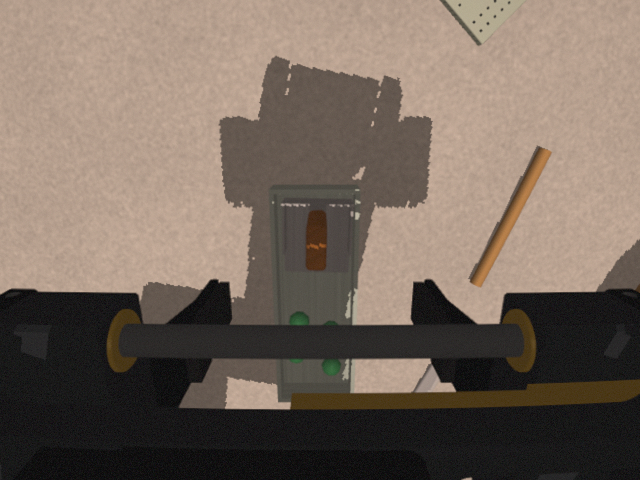

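The wrist view shows the handle at columns 307–327, rows 210–270, between the fingers, and the trough corners (272,186), (359,187), (353,403), (279,402). I'll compare these with the model.

```bash
python3 -c "
from h import *
i=cams.camera_info('wrist');print(np.round(i['pose'],3),np.round(i['intrinsics'],0).tolist(),np.round(i['dist'],3))
c=px2w(i,[(272,186),(359,187),(353,403),(279,402)],.03);print(c,c.mean(0))
print(px2w(i,[(285,271),(350,271)],.006), px2w(i,[(317,210),(317,246),(317,270)],.109),px2w(i,[(317,210),(317,270)],.054))
"
```

```text
[[ 0.317 -0.91  -0.268  0.645]
 [-0.948 -0.304 -0.09   0.228]
 [ 0.001  0.283 -0.959  0.343]
 [ 0.     0.     0.     1.   ]] [[371.0, 0.0, 321.0], [0.0, 371.0, 241.0], [0.0, 0.0, 1.0]] [-0.061  0.     0.     0.     0.   ]
[[0.59003026 0.25274897 0.03      ]
 [0.61253237 0.18271916 0.03      ]
 [0.40344921 0.11207098 0.03      ]
 [0.38057029 0.18435157 0.03      ]] [0.49664553 0.18297267 0.03      ]
[[0.51058938 0.2193642  0.006     ]
 [0.53061452 0.15946384 0.006     ]] [[0.59813129 0.2145693  0.109     ]
 [0.57514866 0.20695721 0.109     ]
 [0.55907728 0.20163597 0.109     ]] [[0.58721314 0.21150258 0.054     ]
 [0.53898369 0.19553066 0.054     ]]
```

```bash
python3 -m crank '[[0.3,-0.25,3,0,0,0,0],[0,0,3,0,0,0,0],[0,0,3,0,0,0,0],[0,0,2.9,0,0,0,0],[0,0,0,0,0,0,0]]' >/dev/null
python3 -c "
from h import *
to([.573,.207,.13],18.5)"
python3 -m crank '[[0,0,0,0,0,0,0.8],[0,0,0,0,0,0,1],[0,0,0,0,0,0,1],[0,0,0,0,0,0,1],[0,0,0,0,0,0,1]]' 60
```

```text
t 3.33 pos [0.5726 0.2062 0.1318] shift cm [ 0.07 -0.06  0.18] turn [-0.001  0.005 -0.001] grip 0.087 0.0 F [ 0.3 -0.5  0.8]
time: 3.95
position: [0.5738, 0.2081, 0.1335]
tool_rot: [0.987, 0.161, 0.0, -0.0]
ft_force: [0.6, 0.2, -0.1]
grip_width: 0.0449
grip_force: 0.0
```

```bash
python3 -m crank '[[0,0,0,0,0,0,1],[0,0,0,0,0,0,1],[0,0,0,0,0,0,1],[0,0,0,0,0,0,1],[0,0,0,0,0,0,1]]' 60;python3 -m crank '[[0,0,-0.1,0,0,0,1],[0,0,0,0,0,0,1]]'
python3 -c "
from h import *
to([.573,.207,.13],18.5);print(robot.get_obs()['moment'])"
```

```text
time: 4.58
position: [0.5737, 0.208, 0.1332]
tool_rot: [0.987, 0.161, -0.0, -0.0]
ft_force: [-0.3, 1.0, -0.5]
grip_width: 0.0136
grip_force: 59.9
time: 4.82
position: [0.5737, 0.208, 0.1342]
tool_rot: [0.987, 0.161, -0.0, 0.0]
ft_force: [0.3, 0.0, -0.7]
grip_width: 0.0138
grip_force: 59.9
t 4.83 pos [0.5737 0.208  0.1342] shift cm [-0.1   0.07  0.42] turn [-0.     0.     0.001] grip 0.0138 59.9 F [ 0.3  0.  -0.7]
[-0.01122142 -0.05335133 -0.03983097]
```

```bash
python3 -m crank '[[-1,0,0.1,0,0,0,1],[-2,0,0,0,0,0,1],[-2,0,0,0,0,0,1],[-1.5,0,0,0,0,0,1],[-1,0,0,0,0,0,1]]'
python3 -m crank '[[-1,0,0,0,0,0,1],[-1,0,0,0,0,0,1],[-0.6,0,0,0,0,0,1],[-0.6,0,0,0,0,0,1],[0,0,0,0,0,0,1]]'
python3 -c "
from h import *
to([.573,.207,.13],18.5);
im=cams.camera('top')[:,:,::-1];c1=cv2.resize(im[235:335,190:270],None,fx=5,fy=5,interpolation=cv2.INTER_CUBIC)
im=cams.camera('wrist')[:,:,::-1];c2=cv2.resize(im,(400,300));c=np.zeros((500,800,3),np.uint8);c[:,:400]=c1;c[:300,400:]=c2;cv2.imwrite('pics/g1.png',c)"
```

```text
time: 5.45
position: [0.5012, 0.1838, 0.1333]
tool_rot: [0.987, 0.161, -0.001, -0.0]
ft_force: [0.6, 0.4, -0.7]
grip_width: 0.0138
grip_force: 59.9
time: 6.08
position: [0.4718, 0.1739, 0.1332]
tool_rot: [0.987, 0.161, -0.0, -0.0]
ft_force: [0.1, 0.4, -0.9]
grip_width: 0.0138
grip_force: 59.9
t 6.08 pos [0.4718 0.1739 0.1332] shift cm [10.65  0.08  0.31] turn [-0.     0.001  0.001] grip 0.0138 59.9 F [ 0.1  0.4 -0.9]
```

View pics/g1.png

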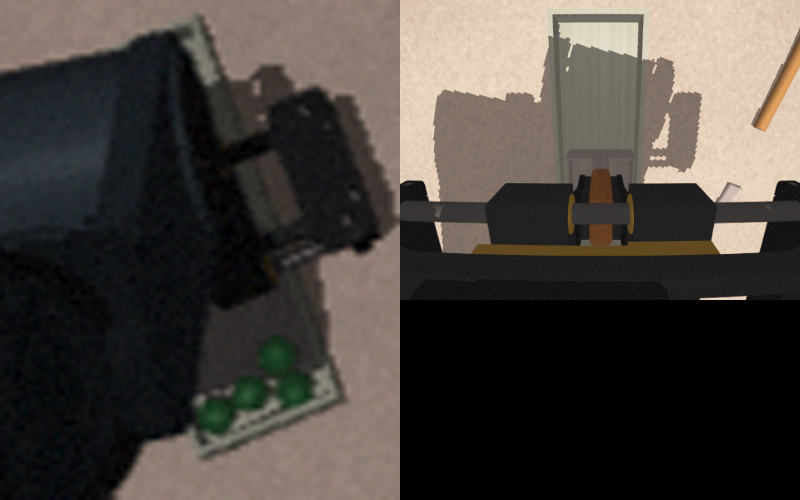

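The picture shows the scoop pushed well down the trough: three nuggets lie in a row just ahead of the lip by the end wall and one is already on the pan. I'll continue to the wall.

```bash
python3 -m crank '[[-0.5,0,0.05,0,0,0,1],[-0.5,0,0,0,0,0,1],[-0.4,0,0,0,0,0,1],[-0.3,0,0,0,0,0,1],[-0.2,0,0,0,0,0,1]]'
python3 -m crank '[[-0.2,0,0,0,0,0,1],[-0.1,0,0,0,0,0,1],[0,0,0,0,0,0,1]]'
python3 -c "
from h import *
to([.573,.207,.13],18.5);
im=cams.camera('top')[:,:,::-1];c1=cv2.resize(im[270:335,210:270],None,fx=8,fy=8,interpolation=cv2.INTER_CUBIC)
cv2.imwrite('pics/g2.png',c1)"
```

```text
time: 6.8
position: [0.4548, 0.1679, 0.1332]
tool_rot: [0.987, 0.161, 0.001, 0.0]
ft_force: [1.6, 0.2, 6.1]
grip_width: 0.0139
grip_force: 59.9
time: 7.18
position: [0.4519, 0.167, 0.1331]
tool_rot: [0.987, 0.161, 0.001, 0.0]
ft_force: [2.1, 0.8, 5.5]
grip_width: 0.0136
grip_force: 59.9
t 7.17 pos [0.4519 0.167  0.1331] shift cm [12.75  0.06  0.33] turn [ 0.    -0.002  0.001] grip 0.0136 59.9 F [2.1 0.8 5.5]
```

View pics/g2.png

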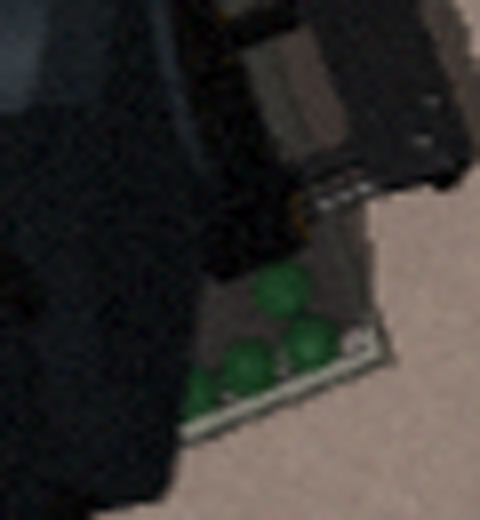

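```bash
python3 -m crank '[[-0.2,0,0,0,0,0,1],[-0.2,0,0,0,0,0,1],[1.2,0,-0.1,0,-0.1,0,1],[1.2,0,-0.1,0,-0.1,0,1]]'
python3 -m crank '[[1.2,0,-0.1,0,-0.1,0,1],[1.2,0,-0.1,0,-0.1,0,1],[1.25,0,-0.1,0,-0.1,0,1],[0,0,0,0,0,0,1],[0,0,0,0,0,0,1]]'
python3 -c "
from h import *
to([.573,.207,.13],18.5);
im=cams.camera('top')[:,:,::-1];c1=cv2.resize(im[270:335,210:270],None,fx=6,fy=6,interpolation=cv2.INTER_CUBIC)
im=cams.camera('scene')[:,:,::-1];c2=cv2.resize(im[220:310,370:440],None,fx=5,fy=5,interpolation=cv2.INTER_CUBIC)
c=np.zeros((450,800,3),np.uint8);c[:390,:360]=c1;c[:450,400:750]=c2
cv2.imwrite('pics/g3.png',c)"
```

```text
time: 7.72
position: [0.4726, 0.1737, 0.1337]
tool_rot: [0.982, 0.16, -0.097, 0.016]
ft_force: [3.9, 1.8, -3.6]
grip_width: 0.0138
grip_force: 60.0
time: 8.35
position: [0.5027, 0.1844, 0.125]
tool_rot: [0.956, 0.156, -0.245, 0.04]
ft_force: [-0.4, 0.2, -1.3]
grip_width: 0.0137
grip_force: 60.0
t 8.35 pos [0.5027 0.1844 0.125 ] shift cm [ 6.23  0.09 -3.98] turn [-0.     0.501  0.001] grip 0.0137 60.0 F [-0.4  0.2 -1.3]
```

View pics/g3.png

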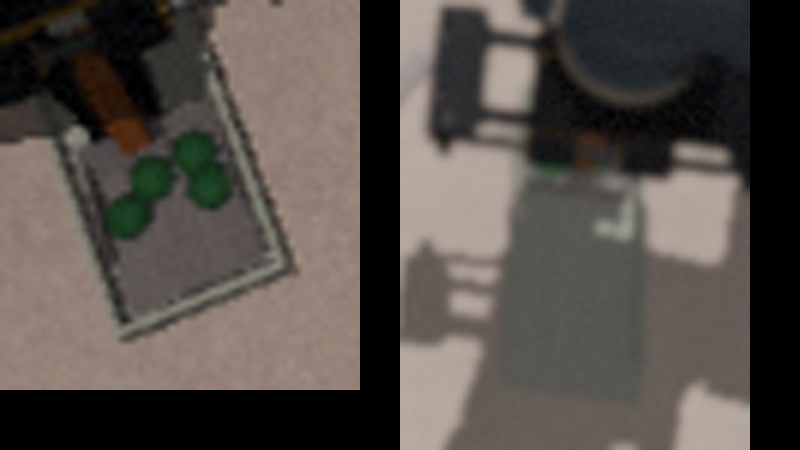

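The picture shows all four nuggets at the back of the tilted pan, so I'll lift and carry.

```bash
python3 -m crank '[[-0.7,0,-1.3,0,0,0,1],[-1.4,0,-2.6,0,0,0,1],[-1.4,0,-2.6,0,0,0,1],[-1.4,0,-2.6,0,0,0,1],[-0.7,0,-1.3,0,0,0,1]]'
python3 -m crank '[[0.4,1.5,-0.2,0,0,0,1],[0.7,2.5,-0.4,0,0,0,1],[0.8,2.9,-0.4,0,0,0,1],[0.8,2.9,-0.4,0,0,0,1],[0.8,2.9,-0.4,0,0,0,1]]' >/dev/null
python3 -m crank '[[0.8,2.9,-0.4,0,0,0,1],[0.8,2.9,-0.4,0,0,0,1],[0.8,2.9,-0.4,0,0,0,1],[0.8,2.9,-0.4,0,0,0,1],[0.8,2.9,-0.4,0,0,0,1]]'>/dev/null
python3 -m crank '[[0.8,2.9,-0.4,0,0,0,1],[0.5,2,-0.3,0,0,0,1],[0.3,1,-0.2,0,0,0,1],[0,0,0,0,0,0,1]]'
python3 -c "
from h import *
to([.717,-.1104,.234],18.5,28.65)
im=cams.camera('top')[:,:,::-1];c1=cv2.resize(im[150:310,310:430],None,fx=3.7,fy=3.7,interpolation=cv2.INTER_CUBIC)
cv2.imwrite('pics/d1.png',c1)"
```

```text
time: 9.07
position: [0.5051, 0.1849, 0.2463]
tool_rot: [0.957, 0.156, -0.242, 0.04]
ft_force: [-0.2, -0.8, -1.3]
grip_width: 0.014
grip_force: 60.0
time: 10.82
position: [0.7073, -0.0976, 0.2403]
tool_rot: [0.956, 0.156, -0.245, 0.039]
ft_force: [0.4, 0.8, -2.2]
grip_width: 0.0135
grip_force: 60.0
t 10.82 pos [ 0.7073 -0.0976  0.2403] shift cm [0.76 1.53 0.31] turn [-0.001  0.001 -0.   ] grip 0.0135 60.0 F [ 0.4  0.8 -2.2]
```

View pics/d1.png

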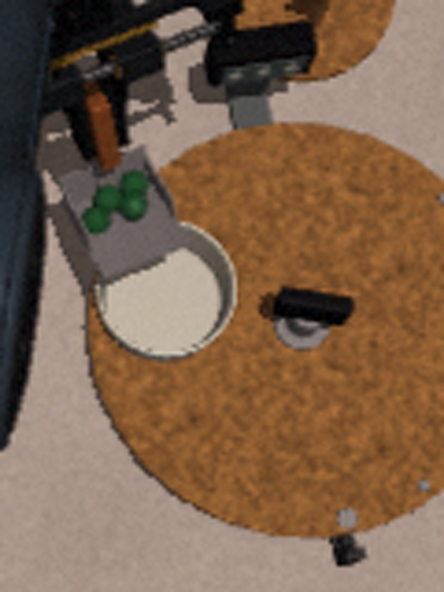

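The top view shows all four nuggets on the pan, with the lip over the dish's near edge at (140,270) and the dish centred at (165,290). I'll shift into place, level, lower and tip.

```bash
python3 -m crank '[[0.4,0.8,0.15,0,0,0,1],[0.4,0.7,0.15,0,0,0,1],[-1.68,0,-0.62,0,0.13,0,1],[-1.68,0,-0.62,0,0.13,0,1],[-1.68,0,-0.62,0,0.13,0,1]]'
python3 -m crank '[[-1.43,0,-0.54,0,0.11,0,1],[0,0,1.5,0,0,0,1],[0,0,2,0,0,0,1],[0,0,1.5,0,0,0,1],[0,0,0,0,0,0,1]]'
python3 -c "
from h import *
to(np.array([.602,-.149,.1+.126])+.068*np.array([.948,.318,0]),18.5,0)"
```

```text
time: 11.5
position: [0.6794, -0.1216, 0.2708]
tool_rot: [0.985, 0.161, -0.052, 0.009]
ft_force: [0.1, 0.7, -1.2]
grip_width: 0.0134
grip_force: 60.0
time: 12.12
position: [0.6659, -0.1251, 0.2243]
tool_rot: [0.987, 0.162, -0.002, -0.001]
ft_force: [-1.0, -0.9, -1.0]
grip_width: 0.0138
grip_force: 60.0
t 12.12 pos [ 0.6659 -0.1251  0.2243] shift cm [-0.02  0.23 -0.17] turn [-0.003  0.004  0.002] grip 0.0138 60.0 F [-1.  -0.9 -1. ]
```

```bash
python3 -m crank '[[-1.68,0.2,-0.62,0,0.13,0,1],[-1.68,0,-0.62,0,0.13,0,1],[-1.68,0,-0.62,0,0.13,0,1],[-2.0,0,0,0,0.13,0,1],[-2.0,0,0,0,0.13,0,1]]'
python3 -m crank '[[-2.0,0,0,0,0.13,0,1],[-1.3,0,-0.5,0,0.1,0,1],[0,0,0,0,0,0,1],[0,0,0,0,0,0,1],[0,0,0,0,0,0,1]]'
python3 -c "
from h import *
to([.602,-.149,.1],18.5,0)
im=cams.camera('scene')[:,:,::-1];c1=cv2.resize(im[170:290,210:330],None,fx=4,fy=4,interpolation=cv2.INTER_CUBIC)
im=cams.camera('top')[:,:,::-1];c2=cv2.resize(im[190:270,320:400],None,fx=4,fy=4,interpolation=cv2.INTER_CUBIC)
c=np.zeros((480,800,3),np.uint8);c[:,:480]=c1;c[:320,480:]=c2
cv2.imwrite('pics/d2.png',c)"
```

```text
time: 12.75
position: [0.5909, -0.1517, 0.2256]
tool_rot: [0.942, 0.157, 0.293, -0.053]
ft_force: [0.3, 1.1, -1.5]
grip_width: 0.0136
grip_force: 60.0
time: 13.38
position: [0.5684, -0.1577, 0.2125]
tool_rot: [0.91, 0.154, 0.379, -0.072]
ft_force: [-0.0, -0.2, -0.4]
grip_width: 0.0135
grip_force: 60.0
t 13.38 pos [ 0.5684 -0.1577  0.2125] shift cm [-5.58  0.47 10.36] turn [-0.021 -0.793  0.011] grip 0.0135 60.0 F [-0.  -0.2 -0.4]
```

View pics/d2.png

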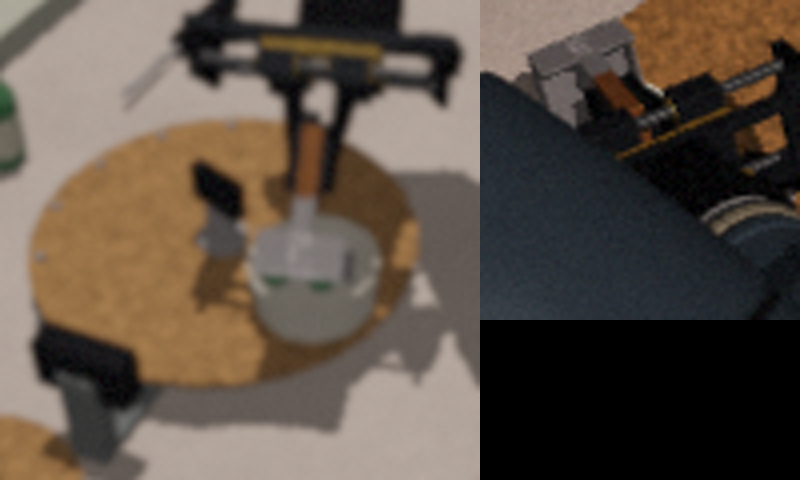

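The scene view shows at least two nuggets inside the dish, with the tipped scoop over it. I'll raise, level the scoop and check the dish.

```bash
python3 -m crank '[[1.4,0,-1.4,0,0,0,1],[2.1,0,-2.1,0,0,0,1],[2.1,0,-2.1,0,0,0,1],[1.4,0,-1.4,0,0,0,1],[1.6,0,0.8,0,-0.13,0,1]]' >/dev/null
python3 -m crank '[[1.6,0,0.8,0,-0.13,0,1],[1.6,0,0.8,0,-0.13,0,1],[1.6,0,0.8,0,-0.13,0,1],[1.6,0,0.8,0,-0.13,0,1],[1.6,0,0.8,0,-0.13,0,1]]'
python3 -m crank '[[1,-3,0,0,0,0,1],[0,-4,0,0,0,0,1],[0,-4,0,0,0,0,1],[0,-4,0,0,0,0,1],[0,-2,0,0,0,0,1]]' >/dev/null
python3 -c "
from h import *
to([.55,.2,.22],18.5,0)
im=cams.camera('top')[:,:,::-1];c2=cv2.resize(im[150:310,320:470],None,fx=3.7,fy=3.7,interpolation=cv2.INTER_CUBIC)
cv2.imwrite('pics/d3.png',c2)"
```

```text
time: 14.72
position: [0.6653, -0.1238, 0.3121]
tool_rot: [0.986, 0.169, 0.008, -0.01]
ft_force: [-0.3, 0.6, -1.3]
grip_width: 0.0139
grip_force: 60.0
t 15.35 pos [0.6163 0.0412 0.3147] shift cm [ -1.12 -17.     9.77] turn [-0.019 -0.021  0.019] grip 0.0135 60.0 F [ 0.1 -0.3 -0.5]
```

View pics/d3.png

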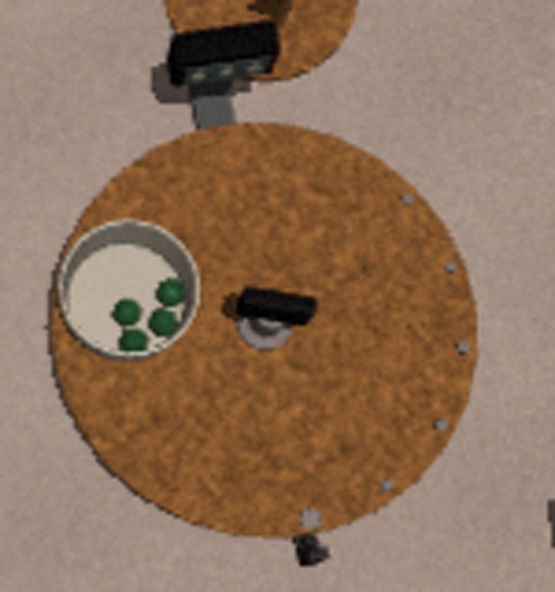

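All four nuggets lie in the dish (around (150,310)), and the large stud is at the pointer, so the turntable is at home. Next the scoop goes back. That was my tenth picture, so from here I rely on numbers.

```bash
python3 -m crank '[[-0.2,-4,0,-0.019,-0.021,0.019,1],[-0.3,-4.5,0,0,0,0,1],[-0.3,-4.5,0,0,0,0,1],[-0.3,-3,2,0,0,0,1],[0,-1,3,0,0,0,1]]' >/dev/null
python3 -m crank '[[0,0,3,0,0,0,1],[0,0,1.5,0,0,0,1],[0,0,0,0,0,0,1]]' >/dev/null
python3 -c "
from h import *
to([.55,.2,.1335],18.5,0)"
```

```text
t 16.4 pos [0.5526 0.1957 0.2192] shift cm [-0.1  -0.49  8.57] turn [ 0.     0.002 -0.003] grip 0.0137 60.0 F [0.5 0.3 0. ]
```

```bash
python3 -m crank '[[-0.1,-0.3,2,0,0,0,1],[0,-0.2,2,0,0,0,1],[0,0,1,0,0,0,1],[0,0,0,0,0,0,1]]' >/dev/null
python3 -c "
from h import *
to([.55,.2,.1335],18.5,0)"
python3 -m crank '[[0,0,1,0,0,0,1],[0,0,1,0,0,0,1],[0,0,0.8,0,0,0,1],[0,0,0.6,0,0,0,1],[0,0,0,0,0,0,1]]'
python3 -c "
from h import *
to([.55,.2,.1335],18.5,0)"
```

```text
t 16.9 pos [0.5504 0.2005 0.1702] shift cm [-0.06  0.03  3.67] turn [ 0.001 -0.001 -0.002] grip 0.0136 60.0 F [-0.2  0.7 -0.5]
time: 17.52
position: [0.5496, 0.2007, 0.1353]
tool_rot: [0.987, 0.16, -0.0, 0.0]
ft_force: [-0.1, 0.1, -0.8]
grip_width: 0.0134
grip_force: 60.0
t 17.52 pos [0.5496 0.2007 0.1353] shift cm [0.01 0.08 0.18] turn [ 0.     0.001 -0.002] grip 0.0134 60.0 F [-0.1  0.1 -0.8]
```

```bash
python3 -m crank '[[0,0,0.2,0,0,0,1],[0,0,0,0,0,0,1],[0,0,0,0,0,0,0.6],[0,0,0,0,0,0,0.3],[0,0,0,0,0,0,0]]'
python3 -m crank '[[0,0,0,0,0,0,0],[0,0,0,0,0,0,0],[0,0,0,0,0,0,0],[0,0,-2,0,0,0,0],[0,0,-3,0,0,0,0]]'
python3 -m crank '[[0,0,-4,0,0,0,0],[0,0,-4,0,0,0,0],[0,0,-3,0,0,0,0],[0,0,0,0,0,0,0]]'
python3 -c "
from h import *
to([.581,-.247,.25],78)
i=cams.camera_info('top');im=cams.camera('top');cv2.imwrite('pics/t4.png',im[:,:,::-1])
# knob: dark pixels near expected
k=w2px(i,[[.581,-.247,.109]])[0].astype(int);x,y=k
g=im.max(2);s=g[y-14:y+15,x-18:x+19];b=(s<40).astype(np.uint8)
n,l,st,c=cv2.connectedComponentsWithStats(b);print(k,st[1:].tolist(),(c[1:]+[x-18,y-14]).round(1).tolist())
j=1+st[1:,4].argmax();p=np.argwhere(l==j)[:,::-1]+[x-18,y-14];print(cv2.minAreaRect(p.astype(np.float32)))
# scoop handle: orange-brown pixels near trough
h=w2px(i,[[.55,.2,.1]])[0].astype(int);print('handle exp',h);a=im[h[1]-20:h[1]+21,h[0]-20:h[0]+21].astype(int);m=(a[...,0]>1.7*a[...,2])&(a[...,0]>60);q=np.argwhere(m);print(len(q),q.mean(0)[::-1]+h-20 if len(q) else '')
"
```

```text
time: 18.15
position: [0.5501, 0.2008, 0.1342]
tool_rot: [0.987, 0.16, 0.0, 0.0]
ft_force: [0.1, 0.1, 0.8]
grip_width: 0.036
grip_force: 0.0
time: 18.77
position: [0.5492, 0.2007, 0.1836]
tool_rot: [0.987, 0.16, -0.001, 0.0]
ft_force: [0.4, 0.2, 0.1]
grip_width: 0.0838
grip_force: 0.0
time: 19.27
position: [0.5512, 0.2011, 0.2967]
tool_rot: [0.987, 0.16, 0.003, 0.0]
ft_force: [0.7, -0.3, -0.1]
grip_width: 0.0871
grip_force: 0.0
t 19.27 pos [0.5512 0.2011 0.2967] shift cm [-11.35  43.46   4.66] turn [ 0.005 -0.005 -1.04 ] grip 0.0871 0.0 F [ 0.7 -0.3 -0.1]
[394 229] [[7, 13, 22, 10, 162]] [[393.6, 232.5]]
((393.60394287109375, 232.4604034423828), (20.99528694152832, 8.358312606811523), 5.710592269897461)
handle exp [215 254]
25 [214.68 253.68]
```

```bash
python3 -c "
from h import *
i=cams.camera_info('top')
for z in(.092,.1,.109):
  a=np.radians(5.71);u=np.array([np.cos(a),np.sin(a)])*10
  P=px2w(i,[(393.6,232.46),(393.6+u[0],232.46+u[1]),(393.6-u[0],232.46-u[1])],z);d=P[2]-P[1];print(z,P[0].round(4),np.degrees(np.arctan2(d[1],d[0])))
im=cams.camera('top');
# disc circle: brown pixels
c=w2px(i,[[.58,-.247,.041]])[0];print(c)
"
python3 -m crank '[[-1.5,5,0,0,0,-0.18,0],[-1.5,5,0,0,0,-0.18,0],[-1.5,5,0,0,0,-0.18,0],[0.4,5,0,0,0,-0.18,0],[0.5,5,0,0,0,-0.18,0]]'>/dev/null
python3 -c "
from h import *
to([.581,-.247,.25],78)"
```

```text
0.092 [ 0.5779 -0.2461  0.092 ] 80.12992403275021
0.1 [ 0.576  -0.2446  0.1   ] 80.12992403275027
0.109 [ 0.5739 -0.2429  0.109 ] 80.1299240327503
[390.77486241 236.24807545]
t 20.0 pos [ 0.6682 -0.0029  0.2918] shift cm [-25.91   0.08   4.2 ] turn [-0.004  0.001 -0.136] grip 0.087 0.0 F [ 0.5  0.3 -0.5]
```

```bash
python3 -m crank '[[-5,0,0,0,0,-0.15,0],[-6,0,0,0,0,0,0],[-6,0,0,0,0,0,0],[-5,0,0,0,0,0,0],[-3,0,0,0,0,0,0]]'>/dev/null
python3 -m crank '[[0,0,0,0,0,0,0]]'>/dev/null
python3 -c "
from h import *
to([.581,-.246,.21],79)
o=robot.get_obs();i=cams.camera_info('wrist');im=cams.camera('wrist');cv2.imwrite('pics/k.png',im[:,:,::-1])
k=w2px(i,[[.581,-.246,.109],[.581,-.246,.092],[.581+.025*.19,-.246+.025*.98,.109],[.581-.025*.19,-.246-.025*.98,.109]]);print(k.round(0).tolist());print(np.round(i['pose'],3)[:3,3], o['q'].round(2))
x,y=k[0].astype(int)
g=im.max(2);x0,y0=max(x-60,0),max(y-60,0);s=g[y0:y+60,x0:x+60]
for t in(30,45):
  n,l,st,c=cv2.connectedComponentsWithStats((s<t).astype(np.uint8));print([(a.tolist(),(b+[x0,y0]).round(0).tolist()) for a,b in zip(st[1:],c[1:]) if a[4]>80],x0,y0)
"
```

```text
t 20.75 pos [ 0.6103 -0.2462  0.2917] shift cm [-0.58 -2.85  8.18] turn [-0.003 -0.001 -0.012] grip 0.0872 0.0 F [-0.1 -0.2  0.2]
[[284.0, 244.0], [286.0, 238.0], [283.0, 213.0], [285.0, 274.0]]
[ 0.626 -0.171  0.383] [-0.55  0.57  1.34 -0.    1.23 -0.35]
[([50, 24, 19, 62, 914], [284.0, 236.0]), ([0, 99, 6, 21, 95], [226.0, 294.0])] 224 184
[([50, 24, 20, 67, 1127], [284.0, 238.0]), ([0, 99, 6, 21, 112], [226.0, 294.0])] 224 184
```

```bash
python3 -m crank '[[-0.3,-1.5,2,0,0,-0.012,0],[-0.3,-1.3,3,0,0,0,0],[0,0,3,0,0,0,0],[0,0,2,0,0,0,0],[0,0,0,0,0,0,0]]'>/dev/null
python3 -c "
from h import *
to([.581,-.246,.15],79)"
python3 -m crank '[[0,0,1.5,0,0,0,0],[0,0,1.5,0,0,0,0],[0,0,1,0,0,0,0],[0,0,0,0,0,0,0.5],[0,0,0,0,0,0,0.8]]' 60
python3 -c "
from h import *
to([.581,-.246,.15],79)"
```

```text
t 21.43 pos [ 0.582  -0.242   0.1917] shift cm [-0.42 -0.    4.17] turn [-0.005 -0.002  0.006] grip 0.0872 0.0 F [0.3 0.  0.4]
time: 22.05
position: [0.5832, -0.2449, 0.1544]
tool_rot: [0.77, 0.638, 0.0, 0.001]
ft_force: [0.1, -0.1, -0.2]
grip_width: 0.0743
grip_force: 0.0
t 22.05 pos [ 0.5832 -0.2449  0.1544] shift cm [-0.14 -0.2   0.44] turn [0.001 0.    0.004] grip 0.0743 0.0 F [ 0.1 -0.1 -0.2]
```

```bash
python3 -m crank '[[0,-0.1,0.4,0,0,0,0.8],[0,0,0,0,0,0,1],[0,0,0,0,0,0,1],[0,0,0,0,0,0,1],[0,0,0,0,0,0,1]]' 25
python3 -m crank '[[0,0,0,0,0,0,1],[0,0,0,0,0,0,1],[0,0,0,0,0,0,1],[0,0,0,0,0,0,1]]' 25
python3 -c "
from h import *
to([.581,-.246,.15],79);print(robot.get_obs()['moment'])"
```

```text
time: 22.68
position: [0.5821, -0.2446, 0.1503]
tool_rot: [0.77, 0.638, 0.0, 0.0]
ft_force: [-0.2, 0.4, 0.6]
grip_width: 0.025
grip_force: 0.0
time: 23.18
position: [0.5795, -0.244, 0.1501]
tool_rot: [0.77, 0.638, -0.002, -0.002]
ft_force: [-6.5, -0.5, 3.7]
grip_width: 0.0139
grip_force: 24.7
t 23.18 pos [ 0.5795 -0.244   0.1501] shift cm [-0.17  0.18  0.01] turn [-0.006 -0.001  0.004] grip 0.0139 24.7 F [-6.5 -0.5  3.7]
[-0.12854302  0.96937866 -0.26100119]
```

```bash
python3 -m crank '[[0,-0.25,0,0,0,0,1],[0,0,0,0,0,0,1],[0,0,0,0,0,0,1]]' 60
python3 -c "
from h import *
to([.581,-.246,.15],79);print(robot.get_obs()['moment'])"
python3 -m crank '[[0,0,0,0,0,0.05,1],[0,0,0,0,0,0.1,1],[0,0,0,0,0,0.1,1],[0,0,0,0,0,0,1]]'
python3 -c "
from h import *
to([.581,-.246,.15],79);print(robot.get_obs()['moment'])"
```

```text
time: 23.55
position: [0.5792, -0.2439, 0.1501]
tool_rot: [0.77, 0.638, -0.0, -0.0]
ft_force: [-2.6, -0.2, 1.5]
grip_width: 0.0136
grip_force: 59.5
t 23.55 pos [ 0.5792 -0.2439  0.1501] shift cm [-0.17  0.22  0.01] turn [-0.001 -0.     0.004] grip 0.0136 59.5 F [-2.6 -0.2  1.5]
[-0.09908637  0.54589544 -0.5029042 ]
time: 24.05
position: [0.5799, -0.2442, 0.1501]
tool_rot: [0.843, 0.538, 0.0, 0.001]
ft_force: [-0.5, -0.4, -0.4]
grip_width: 0.0135
grip_force: 59.5
t 24.05 pos [ 0.5799 -0.2442  0.1501] shift cm [-0.12  0.18  0.01] turn [ 0.001  0.001 -0.243] grip 0.0135 59.5 F [-0.5 -0.4 -0.4]
[-0.02245664  0.39604607  0.0200174 ]
```

```bash
python3 -m crank '[[0,0,0,0,0,0.1,1],[0,0,0,0,0,0.1,1],[0,0,0,0,0,0.1,1],[0,0,0,0,0,0.1,1],[0,0,0,0,0,0.1,1]]'
python3 -m crank '[[0,0,0,0,0,0.1,1],[0,0,0,0,0,0.1,1],[0,0,0,0,0,0.1,1],[0,0,0,0,0,0.1,1],[0,0,0,0,0,0,1]]'
cat > st.py <<'E'
from h import *
import sys
i=cams.camera_info('top');c=np.array([.5785,-.2460,.043])
def studs(im):
    # unwrap ring of radius .13-.152 in polar
    th=np.radians(np.arange(0,360,.5));rr=np.arange(.128,.151,.001)
    P=np.array([[c[0]+r*np.cos(t),c[1]+r*np.sin(t),.043] for r in rr for t in th])
    uv=w2px(i,P).reshape(len(rr),len(th),2).astype(np.float32)
    s=cv2.remap(im,uv[...,0],uv[...,1],cv2.INTER_LINEAR).astype(int)
    g=((s.max(2)-s.min(2))<35)&(s.min(2)>70)
    k=g.sum(0); n,l,st,ce=cv2.connectedComponentsWithStats(g.astype(np.uint8))
    return [(round(q[0]*.5,1),round(rr[int(q[1])],3),int(a[4])) for a,q in zip(st[1:],ce[1:]) if a[4]>6]
print(studs(cv2.imread('pics/t4.png')[:,:,::-1].copy()))
im=cams.camera('top');cv2.imwrite('pics/t5.png',im[:,:,::-1]);print(studs(im.copy()))
to([.581,-.246,.15],79);print(robot.get_obs()['moment'])
E
python3 st.py
```

```text
time: 24.68
position: [0.5812, -0.2452, 0.1501]
tool_rot: [0.95, 0.311, 0.002, 0.002]
ft_force: [2.1, -3.3, -3.5]
grip_width: 0.0137
grip_force: 59.9
time: 25.3
position: [0.5817, -0.2465, 0.1501]
tool_rot: [0.993, 0.117, 0.003, 0.003]
ft_force: [3.1, -5.5, -4.7]
grip_width: 0.0138
grip_force: 60.0
[(np.float64(71.7), np.float64(0.135), 1165), (np.float64(187.2), np.float64(0.141), 101), (np.float64(211.0), np.float64(0.141), 30), (np.float64(235.0), np.float64(0.142), 30), (np.float64(258.6), np.float64(0.141), 29), (np.float64(282.7), np.float64(0.141), 24), (np.float64(306.4), np.float64(0.141), 26)]
[(np.float64(13.8), np.float64(0.138), 1155), (np.float64(243.8), np.float64(0.142), 9)]
t 25.35 pos [ 0.5818 -0.2465  0.1501] shift cm [-0.06 -0.06  0.01] turn [ 8.000e-03 -1.000e-03 -1.143e+00] grip 0.0136 60.0 F [ 3.3 -6.3 -5.1]
[-0.3949199  -0.17819159  0.08295382]
```

```bash
python3 -m crank '[[0.1,0.2,0,0,0,0.07,1],[0,0,0,0,0,0.07,1],[0,0,0,0,0,0,1],[0,0,0,0,0,0,1]]'
python3 st.py
```

```text
time: 25.85
position: [0.582, -0.2471, 0.1501]
tool_rot: [0.999, 0.048, 0.002, 0.002]
ft_force: [1.7, -5.5, -4.1]
grip_width: 0.0133
grip_force: 59.9
[(np.float64(71.7), np.float64(0.135), 1165), (np.float64(187.2), np.float64(0.141), 101), (np.float64(211.0), np.float64(0.141), 30), (np.float64(235.0), np.float64(0.142), 30), (np.float64(258.6), np.float64(0.141), 29), (np.float64(282.7), np.float64(0.141), 24), (np.float64(306.4), np.float64(0.141), 26)]
[(np.float64(9.4), np.float64(0.139), 814), (np.float64(359.2), np.float64(0.149), 7)]
t 25.9 pos [ 0.582  -0.2471  0.1501] shift cm [-0.09 -0.12  0.01] turn [ 0.005 -0.    -1.283] grip 0.014 59.9 F [ 2.1 -4.2 -4.6]
[-0.31751136 -0.14477566  0.13633362]
```

```bash
cat >> st.py <<'E'
print('scene')
i=cams.camera_info('scene')
b=cv2.resize(cv2.imread('pics/scene0.png'),(640,480),interpolation=cv2.INTER_AREA)[:,:,::-1].copy()
print(studs(b));print(studs(cams.camera('scene').copy()))
E
python3 st.py | sed -n '/scene/,$p' | sed 's/np.float64//g'
```

```text
scene
[((75.9), (0.133), 674), ((187.4), (0.143), 124), ((211.9), (0.149), 13)]
[((11.1), (0.133), 395), ((352.5), (0.129), 115), ((125.9), (0.148), 177)]
```

```bash
cat > dish.py <<'E'
from h import *
i=cams.camera_info('scene')
b=cv2.resize(cv2.imread('pics/scene0.png'),(640,480),interpolation=cv2.INTER_AREA)[:,:,::-1].copy()
xs=np.arange(.42,.76,.001);ys=np.arange(-.08,-.42,-.001)
P=np.array([[x,y,.083] for x in xs for y in ys]);uv=w2px(i,P).reshape(len(xs),len(ys),2).astype(np.float32)
X,Y=np.meshgrid(xs,ys,indexing='ij')
for im in(b,cams.camera('scene').copy()):
    s=cv2.remap(im,uv[...,0],uv[...,1],cv2.INTER_LINEAR).astype(float)
    # rim ring vs cork: low saturation score averaged inside minus outside ring
    w=np.clip(1-(s.max(2)-s.min(2))/60,0,1)
    best=[]
    for t in np.arange(-20,100,.5):
        cx,cy=.580+.1*np.cos(np.radians(t)),-.246+.1*np.sin(np.radians(t))
        d=np.hypot(X-cx,Y-cy);best.append((w[d<.049].mean()-w[(d>.05)&(d<.058)].mean(),t))
    best.sort(reverse=True);print([(round(a,2),t) for a,t in best[:5]])
E
python3 dish.py
```

```text
[(np.float64(0.41), np.float64(77.0)), (np.float64(0.41), np.float64(77.5)), (np.float64(0.41), np.float64(78.0)), (np.float64(0.41), np.float64(76.5)), (np.float64(0.41), np.float64(78.5))]
[(np.float64(0.26), np.float64(4.0)), (np.float64(0.26), np.float64(3.5)), (np.float64(0.26), np.float64(4.5)), (np.float64(0.26), np.float64(3.0)), (np.float64(0.25), np.float64(2.5))]
```

The scene camera puts the dish at 77.5° at home and about 4° now, so it has turned about 1.28 rad. The tool's own turn agrees (about 1.28), so it is at the third stop and I'm handing in.

```bash
python3 -m crank '[[0,0,0,0,0,0,1],[0,0,0,0,0,0,1],[0,0,0,0,0,0,1],[0,0,0,0,0,0,1],[0,0,0,0,0,0,1]]' && python3 -c "
from rig import ticket
print(ticket.hand_in())"
```

```text
time: 26.68
position: [0.582, -0.2471, 0.1502]
tool_rot: [0.999, 0.048, 0.002, 0.002]
ft_force: [2.2, -6.0, -4.3]
grip_width: 0.0136
grip_force: 59.9
the job is handed in; nothing more can be done
None
```

Job handed in, with no verdict returned: all four nuggets were seen in the dish, the scoop is back in the trough and let go, and the knob is gripped and held at the third stop (about 1.28 rad measured, 1.257 nominal).

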